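Pack the medicine carton and close the ward tote with its keyed lid

ROBOT

A 6-joint arm with a two-finger parallel gripper is mounted at the origin on the work surface. World frame = base frame: x ahead of the robot, y to its left, z up, the work surface at z = 0. Lengths are in m, angles in rad, forces in N, time in s.
With the tool pointing down it reaches from about 0.275 to 0.875 m from the base axis. Payload 12.5 kg.
Tool frame: the origin (TCP) lies at the very end of the fingers, on their centre line; the grasp point (between the pads) lies 19 mm behind it; z points along the fingers, y is the line along which they close (so a half turn about z gives the same grasp; the last joint's range is limited). The gripper opens to 85 mm and grips with 20 to 120 N. Pads are 22 mm wide; open, the fingers measure 114 mm over their backs; the gripper's body (76 mm by 85 mm) begins 54 mm behind the grasp point. The pads swing forward as they close: fully open they stand 13 mm farther back than shut.
Start: joints at [1.057, 0.351, 1.652, -0, 1.139, -0.085], TCP at [0.229, 0.5, 0.231] pointing down, gripper open.
Joint ranges: [-2.75, 2.75], [-0.79, 2.1], [0.01, 2.65], [-1.57, 4.71], [0.07, 3.14], [-2.87, 2.87]. Speed limits (rad/s): [2.22, 2.22, 2.79, 3.14, 3.14, 3.14].

INTERFACE

Orientations are given as a 3x3 rotation matrix whose columns are the frame's x, y, z axes.
In Python, from bench import manip gives the robot as it stands. Calls block until the motion is done:
- manip.move_ptp(position, orientation): joint-space move of the TCP to a pose.
- manip.move_l(position, attitude=None, max_speed=0.15): straight line of the TCP; attitude=None keeps the orientation; max_speed is the mean speed in m/s.
- manip.move_j(angles): joint-space move.
- manip.set_gripper(opening, effort=None): opening from 0.0 (shut) to 1.0 (fully open); effort is the grip in N (None keeps the last); returns when the fingers have stopped.
- manip.dwell(seconds).
- manip.inverse_kinematics(position, orientation): joint angles nearest the present ones, or None.
- manip.grab_frame(name): name is "scene" or "top"; returns (picture, depth): 400x640x3 uint8, red, green, blue; 400x640 float32, m along the optical axis (not along the pixel's ray), 0 where there is no reading.
- manip.get_calibration(name): a dict with "camera_matrix" (3x3 intrinsics, pixels), "R" (3x3) and "t" (3): a world point X has camera coordinates R X + t. Camera axes: x right, y down, z forward; pixel columns grow to the right and rows downward; lengths in m; the calibration is good to about 2 mm. A picture is of the moment at which its call begins. get_calibration takes no time and is no camera call.
A pose or a line that the arm cannot do raises manip.Unreachable and nothing moves.
- manip.sign_off(): hands the job in; it is judged then, once.
Trained networks look in the newest picture that a camera, given by its name, has taken for a name from the list of things; names that differ only in an ending like _2 or _b are one class to them, and where a whole thing is asked for, a point or a joint stands for the part that bears it (a point fixed in the world has none). Each returns a list of dicts, best first, with "confidence" (0 to 1); they miss things now and then, are a little off and sometimes report something else, mostly with a low value. They report only what shows in the picture. A call takes as long as a camera call.
- manip.look_for(camera, name): "at" ([x, y, z] in m, in world coordinates, good to about 4 mm: the middle of the surface that is visible of it).
Readings, each from a call of its own:
- manip.current_time(): time.
- manip.current_qpos(): joint angles.
- manip.current_joint_vel(): joint speeds.
- manip.current_joint_torque(): joint torques, N m.
- manip.current_ee_pos(): TCP position.
- manip.current_tcp_rot(): TCP orientation.
- manip.current_force(): force on the tool from outside, world axes, zero at the start.
- manip.current_ft_torque(): the same for the moment, N m.
- manip.current_grip_width(): opening from 0.0 (shut) to 1.0 (fully open).
- manip.current_grip_force(): force on a finger pad.
Only numpy, scipy, OpenCV 4.12 (cv2) and the standard library are available. Lean on these libraries where they do the work, as an engineer would, in place of code of your own. Each camera call takes 0.05 s, during which the arm holds its last target. There are 200 camera calls.

TASK

Put the stubby medicine carton that lies on the desk, still the same way up, flat into the empty compartment of the green tote, then close the tote with its large notched lid, turned so that the notch fits around the tote's upright label tab and the lid lies flush on the rim all round. Set both down rather than dropping them, and leave the other things on the desk where they are.

Things in the scene. Friction and masses are not known exactly. Their poses are not given: they have to be found in the camera images.
- tote: Green tote fixed to the desk: open box 190 (x) x 150 (y) x 70 mm high, walls and floor 5 mm. Origin at the centre of its underside, z up. A 4 mm divider, 55 mm high, stands across it at x = +6 mm. The +x compartment is full of cartons (up to 48 mm high), the -x one is empty.
- tote_rim (a point): Centre of the tote's mouth, at rim height (70 mm above the desk); axes as the tote's. The closed lid's origin lies here, with the same axes.
- tote_tab (a point): Foot of the label tab, at rim height, 92.5 mm from the mouth's centre on the tote's +x side. The tab, 50 mm wide and 5 mm thick, stands up 30 mm above the middle of the +x end wall.
- free_bay (a point): Centre of the floor of the empty compartment, 94 (x) x 140 (y) mm inside, 5 mm above the desk, 43 mm from the tote's centre on its -x side; axes as the tote's. The carton's origin belongs near here.
- lid: The tote's loose lid, green, 0.22 kg: plate 196 (x) x 158 (y) x 5 mm. Origin at the centre of the plate's underside, z up. A tapered skirt goes 12 mm down below it and enters the tote's mouth, with 1.7 mm to spare on each side at its top, about 4 mm at its foot. It starts upright on the desk, standing on the skirt (origin 12 mm above the desk).
- lid_handle (a point): Middle of the bar of the bridge handle on the lid, 30 mm above the lid's origin. The bar is 100 mm long along the lid's x, 18 mm wide, and spans heights 19 to 41 mm above the lid's origin.
- lid_notch (a point): Middle of the notch, 58 mm wide and 12 mm deep, in the lid's +x edge, at the plate's underside; comes to the tote_tab point when the lid is on the right way. The other way round the lid lands on the tab and stays tilted.
- carton: Stubby white medicine carton with a blue band, 74 (x) x 48 (y) x 48 mm high, about 0.12 kg, loose and flat on the desk. Origin at the centre of its underside, z up.
- tall_carton: Bystander: upright white carton 45 x 45 x 105 mm high. Origin at its underside's centre.
- pill_bottle: Bystander: white pill jar with blue label, 52 mm diameter, 95 mm high. Origin at its underside's centre.
- small_lid: Bystander: smaller green lid of another box, 120 x 90 mm, no notch, with a handle up to 36 mm high. Origin at its underside's centre.

How it is judged:
By the outcome, as a careful person would: the job done as asked, in the order asked, and still so for the second after the job is handed in, with the robot touching nothing.
It also fails if it takes over 64 s, if anything falls off the work surface, if the arm or the gripper's body presses on something with over 40 N, if the wrist force passes 120 N, or if a joint passes its speed limit or range.

## Working session

There is one attempt and no reset: what is moved stays moved. The work goes in short steps, each a Python script; the robot and the scene stay as the last script left them, time stands still between calls to the robot, and variables do not carry over. Pictures are saved under pics/ and viewed, at most 10 in all, crops included, and the job is handed in when it is done.

```bash
mkdir -p pics; ls
python3 - <<'E'
from bench import manip
import cv2,numpy as np
for n in ("top","scene"):
    p,d=manip.grab_frame(n); cv2.imwrite(f"pics/{n}0.png",p[:,:,::-1]); np.savez(f"{n}0.npz",p=p,d=d)
    c=manip.get_calibration(n); print(n,c["camera_matrix"].round(1).tolist(),c["R"].round(3).tolist(),c["t"].round(3).tolist())
    for k in ("tote","lid","lid_handle","lid_notch","carton","small_lid","tote_tab","free_bay","tall_carton","pill_bottle"):
        print(k,[(np.round(r["at"],3).tolist(),round(r["confidence"],2)) for r in manip.look_for(n,k)[:2]])
print(manip.current_time())
E
```

```text
pics
top [[400.2, 0.0, 321.8], [0.0, 400.2, 202.4], [0.0, 0.0, 1.0]] [[-0.022, -1.0, -0.011], [-0.994, 0.023, -0.105], [0.105, 0.009, -0.994]] [0.06, 0.56, 1.263]
tote [([0.478, -0.358, 0.018], 0.67), ([0.504, 0.012, 0.015], 0.61)]
lid [([0.476, -0.359, 0.016], 0.66)]
lid_handle [([0.479, -0.36, 0.018], 0.85)]
lid_notch [([0.481, -0.355, 0.016], 0.67)]
carton [([0.487, 0.336, 0.055], 0.75)]
small_lid [([0.764, 0.058, 0.009], 0.56), ([0.505, 0.009, 0.014], 0.42)]
tote_tab [([0.507, 0.009, 0.009], 0.61)]
free_bay [([0.505, 0.011, 0.016], 0.93)]
tall_carton [([0.767, 0.056, 0.009], 0.59), ([0.709, -0.224, 0.105], 0.58)]
pill_bottle [([0.723, 0.257, 0.092], 0.8), ([0.485, 0.332, 0.052], 0.24)]
scene [[390.2, 0.0, 320.6], [0.0, 390.2, 197.8], [0.0, 0.0, 1.0]] [[-0.419, 0.908, -0.002], [0.734, 0.337, -0.589], [-0.534, -0.249, -0.808]] [0.203, -0.401, 1.328]
tote [([0.522, 0.01, 0.051], 0.55)]
lid [([0.491, -0.355, 0.018], 0.77), ([0.522, 0.012, 0.048], 0.21)]
lid_handle [([0.49, -0.354, 0.018], 0.68)]
lid_notch [([0.49, -0.349, 0.019], 0.75)]
carton [([0.499, 0.338, 0.048], 0.62)]
small_lid [([0.775, 0.061, 0.011], 0.57)]
tote_tab [([0.519, 0.014, 0.044], 0.7)]
free_bay [([0.521, 0.009, 0.044], 0.89)]
tall_carton [([0.728, -0.213, 0.077], 0.72)]
pill_bottle [([0.751, 0.259, 0.088], 0.74), ([0.491, -0.356, 0.014], 0.69)]
1.1
```

View pics/top0.png

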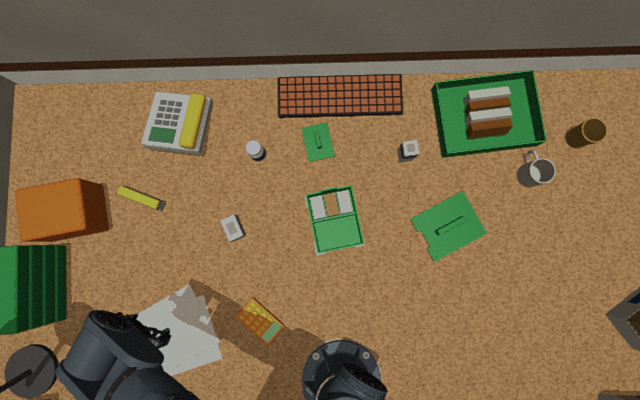

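View pics/scene0.png

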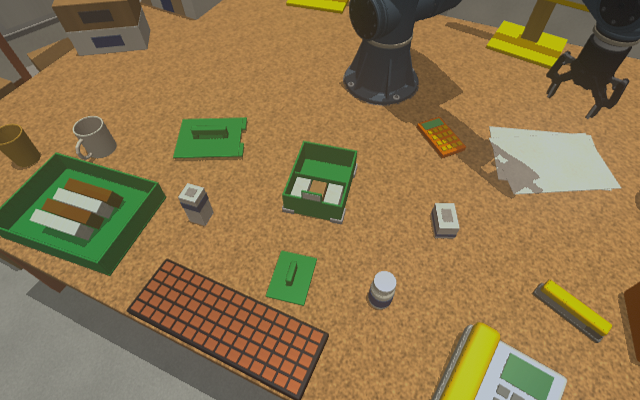

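```bash
cat > vis.py <<'E'
import numpy as np,cv2
from scipy.optimize import least_squares
from bench import manip
def rays(n,uv):
    c=manip.get_calibration(n); d=np.c_[uv,np.ones(len(uv))]@np.linalg.inv(c["camera_matrix"]).T@c["R"]
    return -c["R"].T@c["t"],d
def on_plane(n,uv,z):
    C,d=rays(n,uv); return (C+d*((z-C[2])/d[:,2])[:,None])[:,:2]
def cloud(n,dep):
    v,u=np.indices(dep.shape); C,d=rays(n,np.c_[u.ravel(),v.ravel()]); return (C+d*dep.reshape(-1,1)).reshape(*dep.shape,3)
def fit(n,mask,z,L,W,x0):
    """largest blob's outline on plane z, rectangle L x W; returns x,y,yaw,shrink,rms"""
    k,lab,st,_=cv2.connectedComponentsWithStats(mask.astype(np.uint8)); m=(lab==1+st[1:,4].argmax()).astype(np.uint8)
    c=max(cv2.findContours(m,cv2.RETR_EXTERNAL,cv2.CHAIN_APPROX_NONE)[0],key=len)[:,0]
    P=on_plane(n,c.astype(float),z)
    def f(q):
        cs,s=np.cos(q[2]),np.sin(q[2]); d=P-q[:2]
        a=np.abs(np.c_[d[:,0]*cs+d[:,1]*s,-d[:,0]*s+d[:,1]*cs])-[L/2-q[3],W/2-q[3]]
        return np.where((a>0).all(1),np.hypot(*a.T),a.max(1))
    best=min((least_squares(f,[P[:,0].mean(),P[:,1].mean(),y,0.001],loss="soft_l1",f_scale=.0015) for y in np.array(x0)),key=lambda r:r.cost)
    return best.x.round(4).tolist(),round(float(np.median(abs(best.fun))),4),len(P)
def green(p):
    h=cv2.cvtColor(p,cv2.COLOR_RGB2HSV); return (h[...,0]>45)&(h[...,0]<85)&(h[...,1]>110)&(h[...,2]>25)
def near(w,x,y,r): return np.hypot(w[...,0]-x,w[...,1]-y)<r
E
python3 - <<'E'
from vis import *
for n in ("top","scene"):
    f=np.load(n+"0.npz"); p,d=f["p"],f["d"]; w=cloud(n,d); g=green(p)
    print(n,"table z",np.median(w[near(w,.5,.17,.03)][:,2]).round(4))
    print("lid",fit(n,g&near(w,.478,-.358,.15),.017,.196,.158,[2.1,1.6]))
    t=near(w,.505,.012,.14)&(w[...,2]>.004 if n=="top" else w[...,2]>.0)
    if n=="top":
        k=cv2.morphologyEx((g&t).astype(np.uint8),cv2.MORPH_CLOSE,np.ones((15,15))); print("tote",fit(n,k,.07,.19,.15,[0,.2]))
    c=near(w,.487,.336,.07)&(w[...,2]>.040); z=np.median(w[c][:,2]); print("carton",z,fit(n,c,.048,.074,.048,[0,.4,-.4,.8]))
    q=w[near(w,.478,-.358,.12)&(w[...,2]>.045)]; print("handle",len(q),q.mean(0).round(4),q[:,2].max().round(4), np.linalg.svd(q[:,:2]-q[:,:2].mean(0))[2][0])
    q=w[near(w,.6,.01,.05)&(w[...,2]>.08)]; print("tab",len(q),q.mean(0).round(4) if len(q) else "")
p=np.load("top0.npz")["p"]; q=cv2.imread("pics/top0.png")[180:275,210:500]; cv2.imwrite("pics/crop0.png",cv2.resize(q,None,fx=2.7,fy=2.7,interpolation=2))
E
```

```text
top table z -0.0005
lid ([0.4788, -0.3604, 2.0351, 0.0029], 0.0009, 193)
tote ([0.5069, 0.0092, 0.1841, 0.0037], 0.0009, 203)
carton 0.047439841590188214 ([0.4852, 0.3367, 0.4022, 0.0009], 0.0008, 68)
handle 186 [ 0.4782 -0.3587  0.0528] 0.0584 [-0.44500737  0.8955269 ]
tab 43 [0.5957 0.0267 0.0956]
scene table z 0.0003
lid ([0.4785, -0.3584, 2.0363, 0.002], 0.0011, 211)
carton 0.04819156735370289 ([0.4879, 0.3374, 0.4127, -0.0003], 0.0005, 89)
handle 212 [ 0.4786 -0.3565  0.052 ] 0.0576 [ 0.45800248 -0.88895091]
tab 145 [0.597  0.0272 0.0929]
```

View pics/crop0.png

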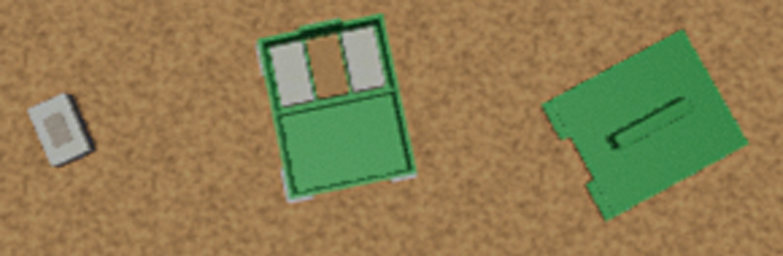

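```bash
cat >> vis.py <<'E'
def down(a): c,s=np.cos(a),np.sin(a); return np.array([[-s,c,0],[c,s,0],[0,0,-1.]])
def ring(n,dep,x0):
    w=cloud(n,dep); P=w[near(w,x0[0],x0[1],.135)&(abs(w[...,2]-.07)<.006)][:,:2]
    def f(q):
        cs,s=np.cos(q[2]),np.sin(q[2]); d=P-q[:2]
        a=np.abs(np.c_[d[:,0]*cs+d[:,1]*s,-d[:,0]*s+d[:,1]*cs])-[.0925,.0725]
        return np.where((a>0).all(1),np.hypot(*a.T),a.max(1))
    r=least_squares(f,x0,loss="soft_l1",f_scale=.002); return r.x.round(4).tolist(),round(float(np.median(abs(r.fun))),4),len(P)
E
python3 - <<'E'
from vis import *
for n in ("top","scene"): print(n,ring(n,np.load(n+"0.npz")["d"],[.507,.009,.184]))
def ik(p,a):
    r=manip.inverse_kinematics(p,down(a)); return None if r is None else np.round(r,2).tolist()
for s in (np.pi/2,-np.pi/2):
    print("carton",ik([.4866,.337,.15],.407+s),ik([.465,0,.15],.184+s)); print("lid",ik([.4786,-.3594,.15],2.036+s),ik([.507,.009,.2],.184+s))
a=.407-np.pi/2 if manip.current_tcp_rot()[1,1]<0 else .407+np.pi/2
R=down(a); print(manip.current_tcp_rot().round(2).tolist())
manip.set_gripper(1.0)
manip.move_ptp([.4866,.337,.10],R)
manip.move_l([.4866,.337,.010],max_speed=.12)
manip.set_gripper(0.0,effort=40)
print(manip.current_grip_width(),manip.current_grip_force(),manip.current_time(),manip.current_force())
manip.move_l([.4866,.337,.14],max_speed=.15)
print(manip.current_grip_width(),manip.current_grip_force(),manip.current_time(),manip.current_force(),manip.current_qpos())
E
```

```text
top ([0.5049, 0.0103, 0.1816], 0.0014, 335)
scene ([0.5054, 0.0108, 0.1802], 0.0014, 600)
carton [0.53, 0.52, 1.61, -0.0, 1.01, -1.45] [-0.1, 0.31, 1.94, -0.0, 0.89, -1.85]
lid [-0.72, 0.53, 1.6, -0.0, 1.02, 1.95] [-0.07, 0.31, 1.79, -0.0, 1.04, -1.83]
carton [0.53, 0.52, 1.61, -0.0, 1.01, 1.69] [-0.1, 0.31, 1.94, -0.0, 0.89, 1.29]
lid [-0.72, 0.53, 1.6, -0.0, 1.02, -1.19] [-0.07, 0.31, 1.79, -0.0, 1.04, 1.31]
[[-0.91, 0.42, -0.0], [0.42, 0.91, 0.0], [0.0, 0.0, -1.0]]
0.5608265014490839 42.35161006450653 3.9083 [-0.82678406 -0.96956221  5.63308683]
0.5538144274680761 41.63601815700531 4.925 [-0.37459881  1.11556791 -1.66905741] [ 5.27071887e-01  5.31148859e-01  1.62254402e+00  4.94432184e-06
  9.89583218e-01 -1.45069563e+00]
```

Run:
```python
from vis import *
a=.181+np.pi/2; x,y=.4632,.0025
manip.move_ptp([x,y,.15],down(a))
manip.move_l([x,y,.020],max_speed=.12)
f0=manip.current_force()[2]; z=.020
while z>.0125:
    z-=.001; manip.move_l([x,y,z],max_speed=.03); f=manip.current_force()[2]
    if f-f0>3: break
print(z,f0,f,manip.current_time())
manip.set_gripper(0.8)
print(manip.current_grip_width(),manip.current_time())
manip.move_l([x,y,.15],max_speed=.2)
manip.move_ptp([.48,-.30,.20],down(2.036+np.pi/2-0))
for n in ("top","scene"):
    p,d=manip.grab_frame(n); cv2.imwrite(f"pics/{n}1.png",p[:,:,::-1]); np.savez(n+"1.npz",p=p,d=d)
p=cv2.imread("pics/top1.png")[160:270,210:500]; q=cv2.imread("pics/scene1.png")[110:240,150:480]
cv2.imwrite("pics/c1.png",np.vstack([cv2.resize(p,(780,296)),cv2.resize(q,(780,300))]))
print(manip.current_time(),manip.current_qpos().round(2))
```

```text
0.014999999999999996 -1.4127644650708862 11.611708805690823 8.675
0.7987956206764487 9.0083
13.175 [-0.64  0.41  1.64  0.    1.09  2.04]
```

View pics/c1.png

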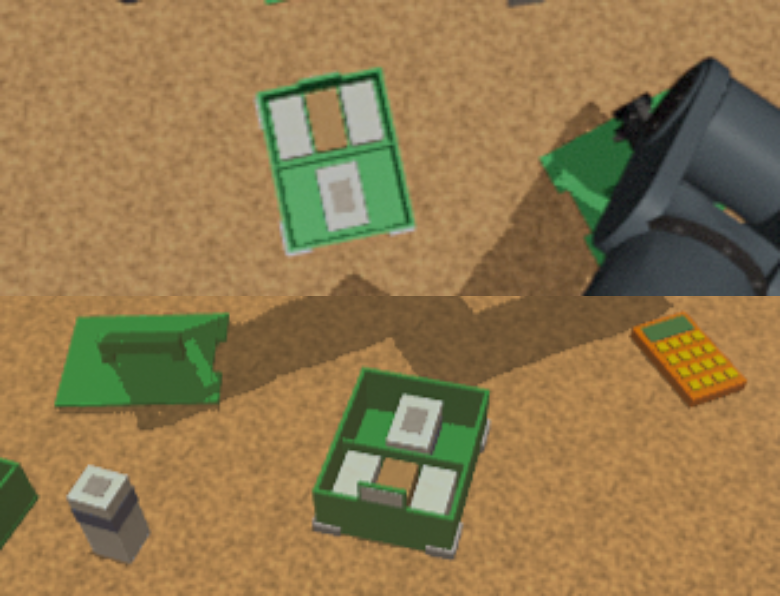

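Run:
```python
from vis import *
for n in ("top","scene"): print(n,ring(n,np.load(n+"1.npz")["d"],[.5055,.0102,.181]))
x,y=.4785,-.3588; a=2.036-np.pi/2
manip.set_gripper(1.0)
manip.move_ptp([x,y,.10],down(a))
manip.move_l([x,y,.025],max_speed=.1)
manip.set_gripper(0.0,effort=70)
print(manip.current_grip_width(),manip.current_grip_force(),manip.current_time())
manip.move_l([x,y,.20],max_speed=.15)
manip.move_ptp([.5055,.0102,.163],down(.181-np.pi/2))
print(manip.current_grip_width(),manip.current_time(),manip.current_force(),manip.current_ft_torque())
for n in ("top","scene"):
    p,d=manip.grab_frame(n); cv2.imwrite(f"pics/{n}2.png",p[:,:,::-1]); np.savez(n+"2.npz",p=p,d=d)
    w=cloud(n,d); m=green(p)&near(w,.5055,.0102,.14)&(w[...,2]>.135)
    print(n,np.percentile(w[m][:,2],[10,50,90]).round(4),fit(n,m,.155,.196,.158,[.181]))
cv2.imwrite("pics/c2.png",cv2.resize(cv2.imread("pics/scene2.png")[60:260,180:480],(780,520)))
```

```text
top ([0.5049, 0.0103, 0.181], 0.0014, 334)
scene ([0.5054, 0.0108, 0.1802], 0.0013, 603)
0.19600477275039954 68.27785849571228 17.7333
0.19708096265457128 21.1917 [ 0.10643452 -0.2701276  -2.32441661] [-0.02977581 -0.03182579  0.00975218]
top [0.1522 0.1561 1.3156] ([0.4735, 0.0109, 0.989, 0.0609], 0.0094, 87)
scene [0.1537 0.1555 0.1578] ([0.5154, 0.0229, 0.1804, 0.0128], 0.0132, 308)
```

View pics/c2.png

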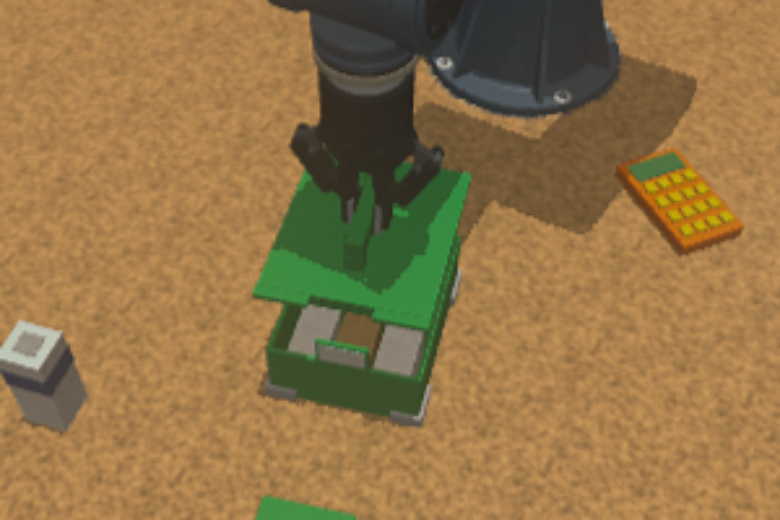

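Run:
```python
from vis import *
c,s=np.cos(.181),np.sin(.181)
for n in ("scene","top"):
    f=np.load(n+"2.npz"); w=cloud(n,f["d"]); m=green(f["p"])&near(w,.5055,.0102,.15)&(abs(w[...,2]-.1555)<.005); d=w[m][:,:2]-[.5055,.0102]
    X=d@[c,s]; Y=d@[-s,c]; print(n,m.sum())
    for lo in np.arange(-.08,.08,.02):
        k=(Y>lo)&(Y<lo+.02); 
        if k.sum(): print(" Y",round(lo,2),"x",X[k].min().round(4),X[k].max().round(4))
    for lo in np.arange(-.1,.1,.025):
        k=(X>lo)&(X<lo+.025)
        if k.sum(): print(" X",round(lo,3),"y",Y[k].min().round(4),Y[k].max().round(4))
```

```text
scene 2861
 Y -0.08 x -0.063 0.0981
 Y -0.06 x -0.0849 0.0984
 Y -0.04 x -0.0748 0.0967
 Y -0.02 x -0.072 0.0847
 Y 0.0 x -0.0987 0.0854
 Y 0.02 x -0.0868 0.0979
 Y 0.04 x -0.0981 0.0976
 Y 0.06 x -0.1005 0.0977
 X -0.1 y -0.0544 0.0789
 X -0.075 y -0.0769 0.0791
 X -0.05 y -0.0775 0.079
 X -0.025 y -0.0766 0.0791
 X -0.0 y -0.0761 0.0789
 X 0.025 y -0.0776 0.0789
 X 0.05 y -0.0775 0.079
 X 0.075 y -0.0778 0.0789
top 294
 Y -0.08 x 0.0675 0.0955
 Y -0.06 x -0.0553 0.0961
 Y -0.04 x -0.0501 0.0943
 Y -0.02 x -0.046 0.0853
 Y 0.0 x -0.0402 -0.0293
 Y 0.02 x -0.0349 -0.0251
 Y 0.04 x -0.0309 0.0954
 Y 0.06 x 0.0445 0.0954
 X -0.075 y -0.0488 -0.0381
 X -0.05 y -0.051 0.0575
 X -0.025 y 0.0422 0.0564
 X 0.025 y 0.0751 0.0755
 X 0.05 y -0.0765 0.0755
 X 0.075 y -0.0781 0.075
```

Run:
```python
from vis import *
x,y=.5055,.0102; c,s=np.cos(.181),np.sin(.181)
manip.move_l([x,y,.100],max_speed=.1)
f0=manip.current_force(); z=.100
while z>.0825:
    z-=.0015; manip.move_l([x,y,z],max_speed=.03); f=manip.current_force()-f0
    print(round(z,4),np.round([f[:2]@[c,s],f[:2]@[-s,c],f[2]],1),manip.current_ft_torque().round(2))
    if f[2]>8: break
print(manip.current_time(),manip.current_grip_width(),manip.current_ee_pos().round(4))
```

```text
0.0985 [0.2 0.1 0.6] [ 0.02 -0.02  0.06]
0.097 [ 0.3  1.2 -0.3] [ 0.03 -0.01 -0.01]
0.0955 [0.5 0.1 0.1] [-0.04  0.07  0.05]
0.094 [ 0.4  0.9 -0. ] [0.02 0.   0.03]
0.0925 [0.  0.6 0.8] [0.03 0.01 0.01]
0.091 [-0.1  1.2  0.2] [-0.    0.03 -0.05]
0.0895 [-0.1  1.3  1. ] [-0.    0.04  0.  ]
0.088 [-0.   0.4  0.9] [ 0.04 -0.03 -0.03]
0.0865 [1.5 1.8 0.4] [-0.05 -0.02 -0.06]
0.085 [ 0.9  0.9 -0.1] [-0.04 -0.03 -0.02]
0.0835 [0.5 0.7 0.9] [-0.02  0.    0.03]
0.082 [-4.9  1.1 15. ] [ 0.01  0.76 -0.03]
25.075 0.20113508080646977 [0.5057 0.0102 0.0829]
```

Run:
```python
from vis import *
manip.move_l([.5055,.0102,.083],max_speed=.03)
manip.set_gripper(0.6)
manip.move_l([.5055,.0102,.17],max_speed=.15)
manip.move_ptp([.40,.38,.25],down(.181-np.pi/2))
for n in ("top","scene"):
    p,d=manip.grab_frame(n); cv2.imwrite(f"pics/{n}3.png",p[:,:,::-1]); w=cloud(n,d)
    m=green(p)&near(w,.5055,.0102,.12)&(abs(w[...,2]-.075)<.008); q=w[m]
    A=np.c_[q[:,:2]-[.5055,.0102],np.ones(len(q))]; print(n,np.linalg.lstsq(A,q[:,2],rcond=None)[0].round(4),fit(n,m,.075,.196,.158,[.181]))
p=cv2.imread("pics/top3.png")[160:270,210:500]; q=cv2.imread("pics/scene3.png")[110:240,150:480]
cv2.imwrite("pics/c3.png",np.vstack([cv2.resize(p,(780,296)),cv2.resize(q,(780,300))]))
print(manip.current_time())
```

```text
top [-0.0023  0.0001  0.0746] ([0.504, 0.0091, 0.1799, 0.0047], 0.0011, 235)
scene [-0.0025 -0.0011  0.0752] ([0.5052, 0.0113, 0.1813, 0.0021], 0.0011, 251)
28.0417
```

View pics/c3.png

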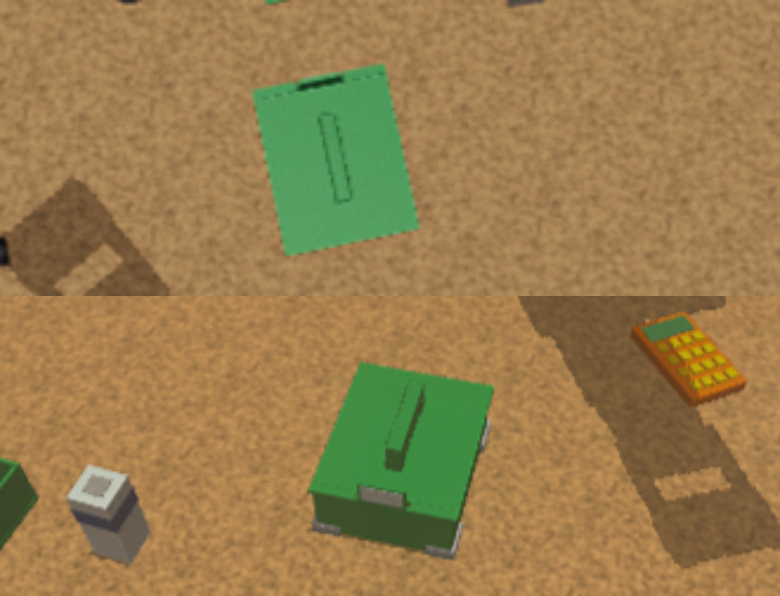

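The picture shows the lid flush on the tote: its top is at 75 mm with a slope of about 0.002. The tab sits in the notch at (320,83) in the top crop and (382,495) in the scene crop.

```bash
python3 -c "
from bench import manip
print(manip.sign_off())"
```

```text
the job is handed in; nothing more can be done
None
```

The carton lies flat and upright in the empty compartment, the notched lid lies flush on the tote with its notch around the tab, and the job was handed in at about 28 s on the robot's clock (the limit is 64 s).

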